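# Put the coffee dripper together on its coaster

## Robot

A 6-joint arm with a two-finger parallel gripper is mounted at the origin on the work surface. World frame = base frame: x ahead of the robot, y to its left, z up, the work surface at z = 0. Lengths are in m, angles in rad, forces in N, time in s.
With the tool pointing down it reaches from about 0.375 to 0.975 m from the base axis. Payload 3.8 kg.
Tool frame: the origin (TCP) lies midway between the tips of the shut fingers; the grasp point (between the pads) lies 19 mm behind it; z points along the fingers, y is the line along which they close (so a half turn about z gives the same grasp; the last joint's range is limited). The gripper opens to 88 mm and grips with 3 to 60 N. Pads are 18 mm wide; open, the fingers measure 123 mm over their backs; the gripper's body (75 mm by 187 mm) begins 45 mm behind the grasp point.
Start: joints at [-1.142, 0.264, 1.604, -0, 1.274, -0.037], TCP at [0.303, -0.603, 0.207] pointing down, gripper open.
Joint ranges: [-2.63, 2.63], [-0.94, 2.18], [0.31, 2.57], [-1.31, 4.45], [0, 2.66], [-2.55, 2.55]. Speed limits (rad/s): [2.57, 2.57, 3.14, 3.14, 3.14, 3.14].

## Interface

Orientations are given as a rotation vector (axis times angle).
In Python, from cell import manip, inverse_kinematics, cams, order gives the robot as it stands. Calls block until the motion is done:
- manip.move_pose(position, orientation): joint-space move of the TCP to a pose.
- manip.move_linear(position, rate=0.15, rot=None): straight line of the TCP; rot=None keeps the orientation; rate is the mean speed in m/s.
- manip.set_joints(angles): joint-space move.
- manip.set_gripper(opening, force=None): finger opening in m; force is the grip in N (None keeps the last); returns when the fingers have stopped.
- manip.dwell(seconds).
- inverse_kinematics(position, orientation): joint angles nearest the present ones, or None.
- manip.state(): the state.
- cams.capture(name): name is "scene" or "top" or "wrist"; returns a dict with "image" (384x512x3 uint8, blue, green, red), "z_map" (384x512 float32, m along the optical axis (not along the pixel's ray), 0 where there is no reading), "intrinsics" (3x3 intrinsics, pixels), "k1" (the pictures are not rectified: a ray, as slopes to the right and down, at radius r is drawn at 1 + k1 r^2 times it, then the intrinsics apply), "position" and "orientation" of the camera in the world; the wrist camera has in their place "T_tool_cam" (4x4, takes a point from camera to tool coordinates, whose origin is the TCP and whose axes are the flange's). Camera axes: x right, y down, z forward; pixel columns grow to the right and rows downward; lengths in m; the calibration is good to about 2 mm. A picture is of the moment at which its call begins: read the wrist's pose just before it.
A pose or a line that the arm cannot do raises manip.IKError and nothing moves.
- order.close_job(): hands the job in; it is judged then, once.
The state is a dict: "clock": time; "joint_pos": joint angles; "joint_velocities": joint speeds; "tau": joint torques, N m; "tool_pos": TCP position; "tcp_rot": TCP orientation; "contact_force": force on the tool from outside, world axes, zero at the start; "moment": the same for the moment, N m; "gripper_width": finger opening in m; "grasp_force": force on a finger pad.
Only numpy, scipy, OpenCV 4.12 (cv2) and the standard library are available. Lean on these libraries where they do the work, as an engineer would, in place of code of your own. Each camera call takes 0.05 s, during which the arm holds its last target. There are 200 camera calls.

## Task

Put the empty coffee dripper together in the middle of the round cork coaster (not the square tile), in this order: stand the white cup on the coaster, set the filter chamber on the cup, put the press into the chamber with its rod up, and last the lid on the chamber. Every part ends upright, centred and fully seated on the one below, and the brush pot, clay jar and wood carving stay where they are.

Things in the scene. Friction and masses are not known exactly. Their poses are not given: they have to be found in the camera images.
- cup_center (a point): White ceramic cup without handle, mouth up: straight round wall, 68 mm outer and 60 mm inner diameter, 62 mm tall, about 0.22 kg. This point is on its axis half-way up (31 mm above its foot); z up. Grip across the outside.
- chamber_center (a point): Steel filter chamber, open on top, 46 mm tall. From below: boss 44 mm across, 5 mm high (stands on it; fits loosely in the cup); flange 88 mm across, 3 mm thick (rests on the cup's rim); round wall 64 mm outer, 60 inner, 38 mm high, floor level with the flange's top. Point: on the axis, 23 mm above the underside; seated, 49 mm above the cup's point. Grip outside the wall, above the flange.
- press_center (a point): Steel press, standing as used: disc 50 mm across, 4 mm thick, with an upright rod 10 mm across in its middle; all 66 mm tall. Point: on the axis, 33 mm above the underside; z up. Its disc lies on the chamber's floor when in; the point is then 18 mm above the chamber's point and the rod stands 28 mm above the chamber's rim. Grip the rod near its top.
- lid_center (a point): Steel lid, upright, 40 mm tall: lip 46 mm across, 4 mm high (stands on it; goes loosely inside the chamber's rim); brim 76 mm across, 3 mm thick (rests on the chamber's rim); on it a hollow round cap 42 mm across, 33 mm high: grip this. Its 36 mm hollow, open below, takes the press's rod. Point: on the axis, 20 mm above the underside; seated, 39 mm above the chamber's point.
- coaster: Round cork coaster, 110 mm in diameter, 6 mm thick, fixed on the table. Its origin is the centre of its underside, on the table; the dripper is to stand in its middle.
- tile: Square terracotta tile, 100 x 100 mm, 6 mm thick, fixed on the table; not to be used. Origin at the centre of its underside; x and y along its sides.
- brush_pot: Bystander: blue ceramic pot, 76 mm in diameter and 95 mm tall, with brushes up to about 195 mm tall. Origin at the centre of its underside.
- clay_jar: Bystander: round terracotta jar, 90 mm in diameter, 90 mm tall. Origin at the centre of its underside.
- carving: Bystander: flat dark carved wood block, 60 x 110 x 30 mm (x, y, z) with a low relief on top. Origin at the centre of its underside.
Things that resemble listed ones, but are neither listed nor needed, are in the scene too. Leave any purple look-alike of the part that bears chamber_center alone. Leave any orange or yellow look-alike of the part that bears lid_center alone.

How it is judged:
By the outcome, as a careful person would: the job done as asked, in the order asked, and still so for the second after the job is handed in, with the robot touching nothing.
It also fails if it takes over 96 s, if anything falls off the work surface, if the arm or the gripper's body presses on something with over 40 N, if the wrist force passes 120 N, or if a joint passes its speed limit or range.

## Working session

There is one attempt and no reset: what is moved stays moved. The work goes in short steps, each a Python script; the robot and the scene stay as the last script left them, time stands still between calls to the robot, and variables do not carry over. Pictures are saved under pics/ and viewed, at most 14 in all, crops included, and the job is handed in when it is done.

```bash
mkdir -p pics; ls
python3 - <<'E'
from cell import manip, cams
import cv2,numpy as np
for n in ("scene","top"):
    c=cams.capture(n); cv2.imwrite(f"pics/{n}0.png",c["image"]); np.savez(f"{n}0.npz",**c)
    print(n,c["intrinsics"],c["k1"],c["position"],c["orientation"])
s=manip.state(); print(s["clock"],s["tool_pos"],s["tcp_rot"],s["gripper_width"])
c=cams.capture("wrist");print(c["intrinsics"],c["k1"],c["T_tool_cam"])
E
```

```text
pics
scene [[375.98376977   0.         257.27867017]
 [  0.         375.98376977 193.54776906]
 [  0.           0.           1.        ]] -0.12096706074012017 [1.35354063 0.43060239 0.80116112] [-1.31518159 -2.0568577   1.04187948]
top [[411.01751062   0.         255.51315315]
 [  0.         411.01751062 199.40074841]
 [  0.           0.           1.        ]] 0.04212805288730416 [3.09343723e-01 4.92366360e-04 1.20223807e+00] [-2.19056636  2.14508285 -0.12793459]
0.1 [ 0.30285651 -0.60244761  0.20609066] [-3.05483566e+00 -7.24593379e-01  6.61397490e-04] 0.08781938928076667
[[277.67085803   0.         257.48729338]
 [  0.         277.67085803 193.44263259]
 [  0.           0.           1.        ]] -0.007499140112083519 [[-9.72067461e-04 -9.51105009e-01 -3.08866179e-01  8.13640872e-02]
 [ 9.99999252e-01 -1.15385510e-03  4.05905982e-04 -1.08588308e-03]
 [-7.42446027e-04 -3.08865553e-01  9.51105419e-01 -1.76665942e-01]
 [ 0.00000000e+00  0.00000000e+00  0.00000000e+00  1.00000000e+00]]
```

View pics/scene0.png

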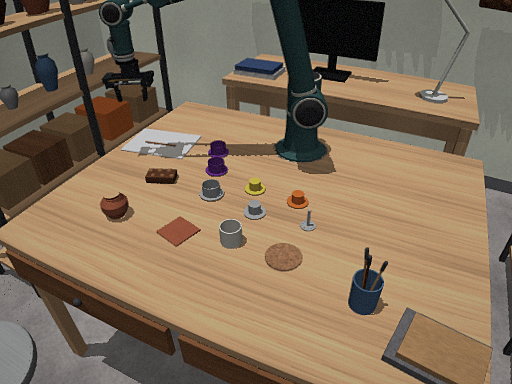

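View pics/top0.png

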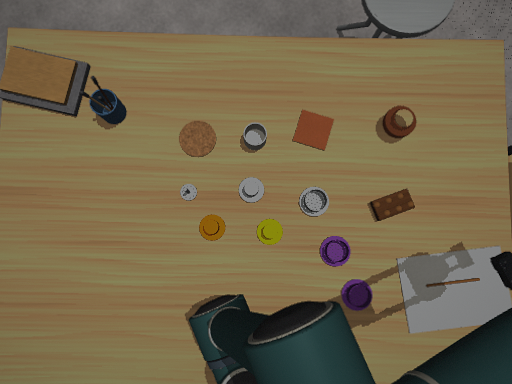

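Candidates (scene/top pixels):
- **Chamber:** steel (211,188)/(314,202). The purple ones at (216,168)/(335,251) and (218,149)/(357,295) are look-alikes.
- **Lid:** steel (255,210)/(251,189). Yellow (255,186)/(269,231) and orange (298,199)/(212,228) are look-alikes.
- **Cup:** white, (231,234)/(255,136). There is only one.
- **Press:** (308,222)/(188,192). There is only one.
- **Coaster:** round (283,256)/(198,138). The tile is at (312,130) in the top view.

I choose the steel parts.

```bash
cat > h.py <<'E'
import numpy as np, cv2
from scipy.spatial.transform import Rotation as R
def cam_pose(c, s=None):
    if "T_tool_cam" in c:
        T=np.eye(4); T[:3,:3]=R.from_rotvec(s["tcp_rot"]).as_matrix(); T[:3,3]=s["tool_pos"]
        T=T@c["T_tool_cam"]; return T[:3,:3],T[:3,3]
    return R.from_rotvec(c["orientation"]).as_matrix(),np.asarray(c["position"])
def und(c,uv):
    K=c["intrinsics"]; k=float(c["k1"])
    d=(np.atleast_2d(uv)-K[:2,2])/[K[0,0],K[1,1]]; x=d.copy()
    for _ in range(20): x=d/(1+k*(x**2).sum(1,keepdims=True))
    return x
def cast(c,uv,z,s=None):
    Rm,p=cam_pose(c,s); x=und(c,uv); r=np.c_[x,np.ones(len(x))]@Rm.T
    return p+r*((z-p[2])/r[:,2:3])
def proj(c,P,s=None):
    Rm,p=cam_pose(c,s); q=(np.atleast_2d(P)-p)@Rm; x=q[:,:2]/q[:,2:]
    x=x*(1+float(c["k1"])*(x**2).sum(1,keepdims=True)); K=c["intrinsics"]
    return x*[K[0,0],K[1,1]]+K[:2,2]
def cloud(c,s=None):
    Rm,p=cam_pose(c,s); h,w=c["z_map"].shape
    u,v=np.meshgrid(np.arange(w),np.arange(h)); x=und(c,np.c_[u.ravel(),v.ravel()].astype(float))
    P=np.c_[x,np.ones(len(x))]*c["z_map"].reshape(-1,1)
    return (P@Rm.T+p).reshape(h,w,3)
def circfit(xy):
    A=np.c_[2*xy,np.ones(len(xy))]; a=np.linalg.lstsq(A,(xy**2).sum(1),rcond=None)[0]
    return a[:2],np.sqrt(a[2]+a[:2]@a[:2])
E
python3 - <<'E'
from h import *
c=dict(np.load("top0.npz"))
P=cloud(c)
for n,u,v,z in [("cup",255,136,.06),("chamber",314,202,.03),("press",188,192,.004),("lid",251,189,.03),("coaster",198,138,.006),("tile",312,130,.006),("pot",108,106,.09),("yellow",269,231,.03),("orange",212,228,.03),("purple",335,251,.03),("jar",399,122,.08),("carv",392,205,.03)]:
    print(n,cast(c,(u,v),z)[0].round(3),P[v,u].round(3))
E
```

```text
cup [ 0.617 -0.001  0.06 ] [ 0.632 -0.001  0.007]
chamber [ 0.436 -0.175  0.03 ] [ 0.439 -0.179  0.003]
press [0.46  0.191 0.004] [0.457 0.188 0.025]
lid [0.469 0.007 0.03 ] [0.468 0.007 0.041]
coaster [0.622 0.168 0.006] [0.621 0.167 0.008]
tile [ 0.654 -0.171  0.006] [ 0.654 -0.171  0.005]
pot [0.684 0.406 0.09 ] [0.683 0.405 0.093]
yellow [ 0.35  -0.047  0.03 ] [ 0.35  -0.047  0.037]
orange [0.355 0.115 0.03 ] [0.355 0.115 0.037]
purple [ 0.298 -0.235  0.03 ] [ 0.297 -0.238  0.011]
jar [ 0.66  -0.403  0.08 ] [ 0.685 -0.431  0.002]
carv [ 0.432 -0.397  0.03 ] [ 0.432 -0.398  0.029]
```

```bash
cat > look.py <<'E'
from h import *
from cell import manip,cams
DOWN=np.array([np.pi,0,0])
def look(name,xy,zf,dz=.15):
    manip.move_pose([xy[0],xy[1],zf+dz],DOWN)
    s=manip.state(); c=cams.capture("wrist")
    cv2.imwrite(f"pics/{name}.png",c["image"])
    np.savez(f"{name}.npz",**c,tool_pos=s["tool_pos"],tcp_rot=s["tcp_rot"])
    print(name,s["clock"],np.round(s["tool_pos"],4),np.round(s["tcp_rot"],4),"px",proj(c,[*xy,zf],s)[0].round())
E
python3 - <<'E'
from look import *
from cell import inverse_kinematics as ik
for p in [(.436,-.175),(.46,.191),(.469,.007),(.622,.168),(.617,0)]:
    for z in (.01,.22): print(p,z,np.round(ik([*p,z],DOWN),2))
look("w_cha",(.436,-.175),.046); look("w_lid",(.469,.007),.04); look("w_pre",(.46,.191),.035); look("w_coa",(.622,.168),.006); look("w_cup",(.617,0),.062)
t=[cv2.resize(cv2.imread(f"pics/w_{n}.png"),(400,300)) for n in ("cha","lid","pre","cup")]
cv2.imwrite("pics/mosaic.png",np.vstack([np.hstack(t[:2]),np.hstack(t[2:])]))
E
```

```text
(0.436, -0.175) 0.01 [-0.43  0.1   2.21 -0.    0.84  1.14]
(0.436, -0.175) 0.22 [-0.43 -0.14  2.01 -0.    1.27  1.14]
(0.46, 0.191) 0.01 [ 0.34  0.15  2.15 -0.    0.85  1.91]
(0.46, 0.191) 0.22 [ 0.34 -0.08  1.96 -0.    1.27  1.91]
(0.469, 0.007) 0.01 [-0.04  0.09  2.21 -0.    0.84  1.53]
(0.469, 0.007) 0.22 [-0.04 -0.14  2.01 -0.    1.27  1.53]
(0.622, 0.168) 0.01 [ 0.23  0.39  1.83 -0.    0.92  1.8 ]
(0.622, 0.168) 0.22 [ 0.23  0.2   1.66 -0.    1.28  1.8 ]
(0.617, 0) 0.01 [-0.04  0.34  1.89 -0.    0.9   1.53]
(0.617, 0) 0.22 [-0.04  0.15  1.72 -0.    1.27  1.53]
w_cha 1.7917 [ 0.4363 -0.1756  0.1962] [ 3.1411e+00 -6.0000e-04  7.0000e-04] px [258. 174.]
w_lid 2.6083 [0.4692 0.0062 0.19  ] [ 3.1407e+00  5.0000e-04 -1.0000e-04] px [258. 174.]
w_pre 3.425 [0.4603 0.1897 0.1849] [ 3.1406e+00 -9.0000e-04  1.0000e-04] px [257. 174.]
w_coa 4.175 [0.6211 0.1669 0.1555] [ 3.1415e+00 -3.0000e-03 -3.3000e-03] px [258. 173.]
w_cup 4.9667 [0.6164 0.0011 0.2122] [-3.1406e+00 -1.0000e-04 -6.0000e-04] px [260. 173.]
```

View pics/mosaic.png

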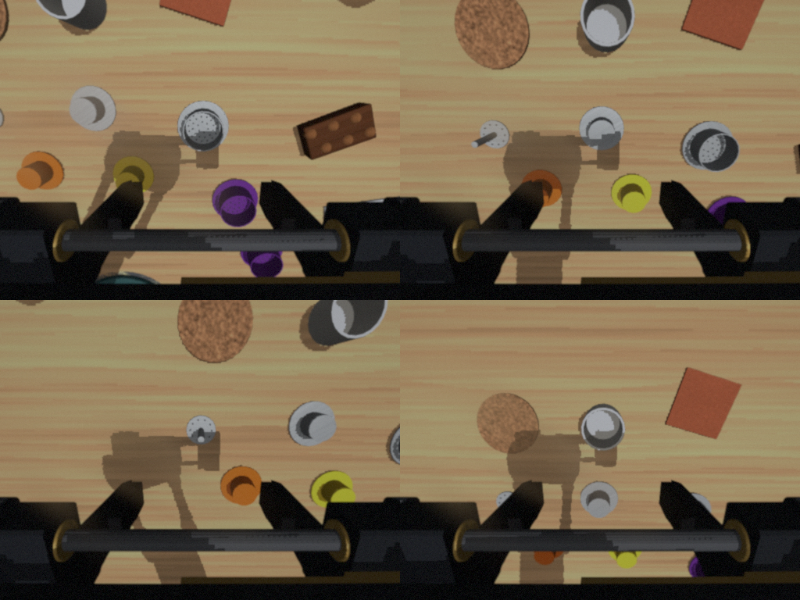

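The mosaic shows the steel chamber at (203,127) in panel 1, the steel lid at (601,130) in panel 2, the press at (201,430) in panel 3 and the cup at (601,428) in panel 4. All four are grey or white and standing upright. The coloured look-alikes are clearly separate.

```bash
cat >> h.py <<'E'
def measure(kind,c,s,xy):
    """centre (x,y) and radius: edge of a mask near xy, cast on its plane"""
    P=cloud(c,s); near=np.hypot(P[...,0]-xy[0],P[...,1]-xy[1])
    hsv=cv2.cvtColor(c["image"],cv2.COLOR_BGR2HSV); z=P[...,2]
    if kind in("cup","chamber","lid"):
        zt={"cup":.062,"chamber":.046,"lid":.040}[kind]+s.get("up",0)
        m=(near<.06)&(abs(z-zt)<.008)
    elif kind=="press": zt=.004; m=(near<.04)&(hsv[...,1]<60)
    else:
        zt=.006; b=c["image"].astype(int); m=(near<.075)&((hsv[...,0]<13)&(hsv[...,1]>90))
    m=cv2.morphologyEx(m.astype(np.uint8),cv2.MORPH_CLOSE,np.ones((3,3)))
    cs,_=cv2.findContours(m,cv2.RETR_EXTERNAL,cv2.CHAIN_APPROX_NONE)
    k=max(cs,key=cv2.contourArea)
    if kind!="press": k=cv2.convexHull(k)
    q=cast(c,k[:,0].astype(float),zt,s)[:,:2]
    o=np.ones(len(q),bool)
    for _ in range(4):
        ctr,r=circfit(q[o]); e=np.hypot(*(q-ctr).T)-r; o=abs(e)<max(.0015,1.5*np.std(e[o]))
    return ctr,r,np.std(e[o]),np.median(z[m>0])
E
python3 - <<'E'
from h import *
A=dict(cha=("chamber",(.436,-.175)),lid=("lid",(.469,.007)),pre=("press",(.46,.191)),coa=("coaster",(.622,.168)),cup=("cup",(.617,0)))
t=dict(np.load("top0.npz"))
for n,(k,xy) in A.items():
    c=dict(np.load(f"w_{n}.npz")); s=dict(tool_pos=c["tool_pos"],tcp_rot=c["tcp_rot"])
    for nm,a in (("wrist",measure(k,c,s,xy)),("top",measure(k,t,{},xy))): print(k,nm,*[np.round(v,4) for v in a])
t=[cv2.imread(f"pics/w_{n}.png")[60:260,130:390] for n in ("pre","coa")]
cv2.imwrite("pics/crop.png",cv2.resize(np.hstack(t),None,fx=1.5,fy=1.5))
E
```

```text
chamber wrist [ 0.4431 -0.1771] 0.0317 0.0003 0.0446
chamber top [ 0.4404 -0.1766] 0.0315 0.0004 0.0451
lid wrist [0.4736 0.0074] 0.0208 0.0002 0.0393
lid top [0.4709 0.0068] 0.0207 0.0002 0.0396
press wrist [0.1079 0.1895] 0.1827 0.0215 0.2972
press top [0.4607 0.1911] 0.0238 0.0007 0.0039Traceback (most recent call last):
  File "<stdin>", line 6, in <module>
  File "h.py", line 40, in measure
    k=max(cs,key=cv2.contourArea)
ValueError: max() iterable argument is empty
```

Run:
```python
from h import *
c=np.load("w_coa.npz"); h=cv2.cvtColor(c["image"],cv2.COLOR_BGR2HSV); v,u=174,258
print(np.median(h[v-15:v+15,u-15:u+15].reshape(-1,3),0),np.median(h[60:90,330:380].reshape(-1,3),0))
t=np.load("top0.npz"); g=cv2.cvtColor(t["image"],cv2.COLOR_BGR2HSV); print(np.median(g[130:145,190:205].reshape(-1,3),0),g[100,220],g[160,160])
c=np.load("w_pre.npz"); h=cv2.cvtColor(c["image"],cv2.COLOR_BGR2HSV); print(h[160:190:4,257,1],h[166,235:280:3,1])
t=[cv2.imread(f"pics/w_{n}.png")[60:260,130:390] for n in ("pre","coa")]
cv2.imwrite("pics/crop.png",cv2.resize(np.hstack(t),None,fx=1.5,fy=1.5))
```

```text
[ 13.  125.  116.5] [ 17. 101. 161.]
[ 14. 140. 118.] [ 18 112 137] [ 19 110 137]
[11  4  5 10  8 10 36 94] [106  50   9   6  11  11   8   5   4  10   7   8  12  11 106]
```

View pics/crop.png

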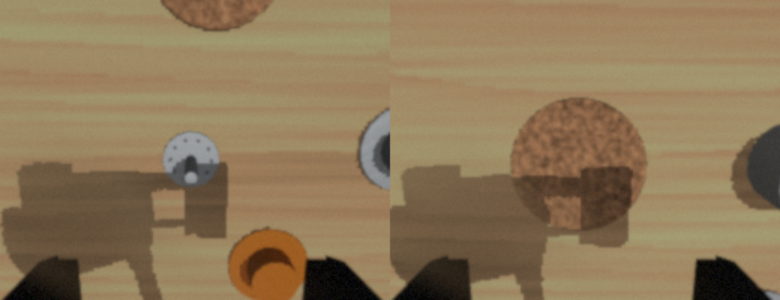

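The crop shows the press disc at (190,158), upright with the rod image at its middle, and the coaster at (578,163), partly in the gripper's shadow.

```bash
python3 - <<'E'
s=open("h.py").read()
s=s.replace("m=(near<.04)&(hsv[...,1]<60)","m=(near<.04)&(hsv[...,1]<55)&(z<.09)")
s=s.replace("zt=.006; b=c[\"image\"].astype(int); m=(near<.075)&((hsv[...,0]<13)&(hsv[...,1]>90))",
"zt=.006; hsv=cv2.cvtColor(cv2.medianBlur(c['image'],5),cv2.COLOR_BGR2HSV); m=(near<.07)&(hsv[...,0]<=15)&(hsv[...,1]>100)&(z<.03)")
s=s.replace("np.ones((3,3)))\n","np.ones((3,3)))\n    if kind=='coaster': m=cv2.morphologyEx(m,cv2.MORPH_OPEN,np.ones((9,9)))\n")
open("h.py","w").write(s)
E
python3 - <<'E'
from h import *
A=dict(pre=("press",(.46,.191)),coa=("coaster",(.622,.168)),cup=("cup",(.617,0)))
t=dict(np.load("top0.npz"))
for n,(k,xy) in A.items():
    c=dict(np.load(f"w_{n}.npz")); s=dict(tool_pos=c["tool_pos"],tcp_rot=c["tcp_rot"])
    for nm,a in (("wrist",measure(k,c,s,xy)),("top",measure(k,t,{},xy))): print(k,nm,*[np.round(v,4) for v in a])
E
```

```text
press wrist [0.4628 0.1916] 0.0243 0.0004 0.0035
press top [0.4609 0.1912] 0.0237 0.0007 0.0039
coaster wrist [0.6232 0.1712] 0.0549 0.0004 0.0053
coaster top [0.6201 0.17  ] 0.0547 0.0007 0.0056
cup wrist [ 0.6267 -0.    ] 0.0336 0.0002 0.061
cup top [ 6.233e-01 -3.000e-04] 0.0337 0.0002 0.0607
```

```bash
cat > act.py <<'E'
from look import *
def pose_xy(): return np.round(manip.state()["tool_pos"],4)
def pick(xy,ztcp,force,width=.088,hi=.15):
    manip.set_gripper(width)
    manip.move_pose([*xy,hi],DOWN); manip.move_linear([*xy,ztcp],rate=.12); manip.dwell(.2)
    print("at",pose_xy()); manip.set_gripper(0,force); s=manip.state(); print("grip",s["gripper_width"],s["grasp_force"])
    manip.move_linear([*xy,hi],rate=.12); manip.dwell(.2); s=manip.state(); print("lifted",s["gripper_width"],s["grasp_force"],s["contact_force"].round(2) if hasattr(s["contact_force"],"round") else s["contact_force"])
def place(xy,ztcp,width=.088,hi=.15,out=.15,lim=4):
    manip.move_pose([*xy,hi],DOWN); manip.move_linear([*xy,ztcp+.008],rate=.12); manip.dwell(.3)
    f0=manip.state()["contact_force"][2]
    for d in np.arange(.007,-.0045,-.001):
        manip.move_linear([*xy,ztcp+d],rate=.03); manip.dwell(.1); f=manip.state()["contact_force"][2]-f0
        if f>lim: break
    print("contact d",round(d,4),"f",round(f,2),pose_xy())
    manip.set_gripper(width); manip.dwell(.1); manip.move_linear([*xy,out],rate=.12)
    print("clock",manip.state()["clock"])
def remeasure(name,kind,xy,zf,up):
    c=None; manip.move_pose([*xy,zf+.15],DOWN); manip.dwell(.3)
    s=manip.state(); c=cams.capture("wrist"); s=dict(s,up=up); cv2.imwrite(f"pics/{name}.png",c["image"])
    a=measure(kind,c,s,xy); print(name,*[np.round(v,4) for v in a]); return a[0]
E
python3 - <<'E'
from act import *
b=np.array([-.0015,-.0005])
pick(np.array([.6267,0])+b,.018,20)
place(np.array([.6232,.1712])+b,.024)
remeasure("r_cup","cup",np.array([.6232,.1712]),.068,.006)
E
```

```text
at [ 6.259e-01 -5.000e-04  1.890e-02]
grip 0.06838120330982402 20.00003303401172
lifted 0.06831528824800444 19.99972740188241 [-0.1  -0.17 -2.5 ]
contact d -0.001 f 7.19 [0.6221 0.1708 0.0241]
clock 16.0167
r_cup [0.6236 0.172 ] 0.0336 0.0003 0.0668
```

Run:
```python
from act import *
b=np.array([-.0015,-.0012]); T=np.array([.6234,.1718])
pick(np.array([.4431,-.1771])+b,.012,20)
place(T+b,.075,out=.2,hi=.17)
remeasure("r_cha","chamber",T,.109,.063)
```

```text
at [ 0.4422 -0.1786  0.0127]
grip 0.06158753183007441 20.55183014832437
lifted 0.0615861441464371 20.533946296200156 [ 0.55  0.05 -0.84]
contact d -0.001 f 7.84 [0.6222 0.1707 0.075 ]
clock 29.6083
r_cha [0.6236 0.172 ] 0.0317 0.0003 0.1077
```

View pics/r_cha.png

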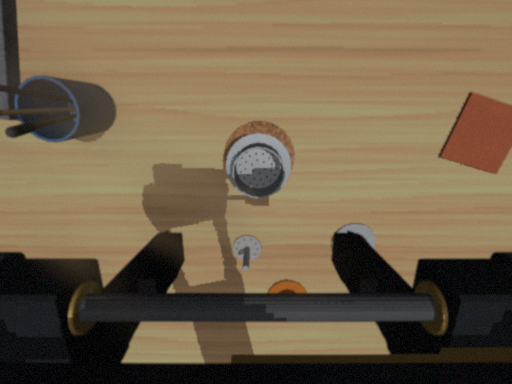

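The chamber sits on the cup at (258,168), centred and level, with its rim at the expected height. Next is the press.

Run:
```python
from act import *
b=np.array([-.0015,-.0012]); T=np.array([.6236,.1720])
pick(np.array([.4628,.1916])+b,.041,15,width=.04,hi=.19)
place(T+b,.112,width=.035,out=.22,hi=.2)
manip.move_pose([T[0]-.03,T[1],.259],DOWN); manip.dwell(.3); s=manip.state(); c=cams.capture("wrist")
P=cloud(c,s); n=np.hypot(P[...,0]-T[0],P[...,1]-T[1])
m=(n<.02)&(abs(P[...,2]-.137)<.006); print("rod top",m.sum(),P[m].mean(0),P[m].max(0))
m=cv2.resize(c["image"][60:260,130:390],None,fx=2.5,fy=2.5); cv2.imwrite("pics/r_pre.png",m)
```

```text
at [0.4619 0.1906 0.0417]
grip 0.0004825132905831144 0.0
lifted 0.0007190340860285152 0.0 [ 0.12 -0.51 -0.26]
contact d -0.004 f -0.34 [0.6221 0.1708 0.1079]
clock 43.625<stdin>:7: RuntimeWarning: Mean of empty slice.
  ret = um.true_divide(
Traceback (most recent call last):
ValueError: zero-size array to reduction operation maximum which has no identity
```

The grip closed empty, so I missed the press. I'll look before trying again.

Run:
```python
from act import *
manip.move_pose([.46,.19,.20],DOWN); manip.dwell(.3); s=manip.state(); c=cams.capture("wrist"); np.savez("w_pre2.npz",**c,tool_pos=s["tool_pos"],tcp_rot=s["tcp_rot"])
P=cloud(c,s); n=np.hypot(P[...,0]-.4615,P[...,1]-.19)
m=(n<.05)&(P[...,2]>.01)&(P[...,2]<.08); print(m.sum())
for a in np.arange(.01,.075,.008):
    q=P[m&(P[...,2]>=a)&(P[...,2]<a+.008)]; print(a.round(3),len(q),q.mean(0).round(4) if len(q) else "")
t=cams.capture("top"); 
A=cv2.resize(c["image"][60:260,150:350],(400,400)); B=cv2.resize(t["image"][110:230,130:250],(400,400)); cv2.imwrite("pics/p2.png",np.hstack([A,B]))
print(measure("press",c,s,(.461,.19)),manip.state()["clock"])
```

```text
127
0.01 8 [0.4656 0.1913 0.0124]
0.018 13 [0.466  0.1913 0.022 ]
0.026 11 [0.4658 0.1914 0.0308]
0.034 8 [0.4659 0.1913 0.038 ]
0.042 13 [0.4662 0.1913 0.0461]
0.05 12 [0.4661 0.1914 0.0544]
0.058 58 [0.463  0.1915 0.0643]
0.066 4 [0.4627 0.1917 0.0664]
0.074 0 
(array([0.4628555 , 0.19149635]), np.float64(0.024289958687383158), np.float64(0.00038447092598434116), np.float64(0.003384187685188722)) 45.325
```

View pics/p2.png

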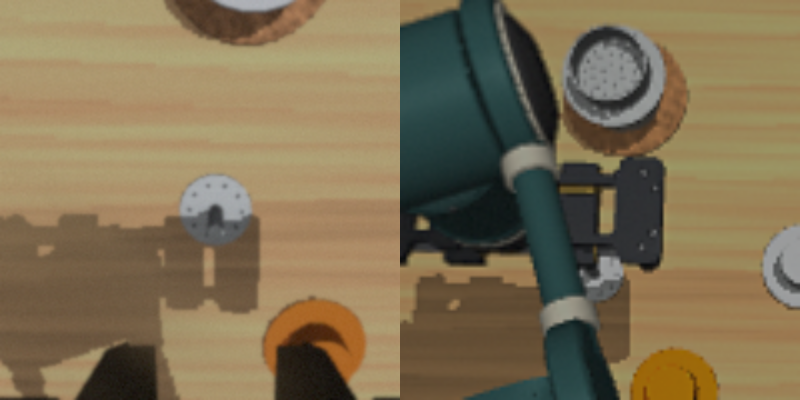

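Run:
```python
from h import *
for f in ("w_pre2","w_pre","w_cha"):
    c=dict(np.load(f+".npz")); h,w=384,512
    u,v=np.meshgrid(np.arange(w),np.arange(h)); x=und(c,np.c_[u.ravel(),v.ravel()].astype(float))
    P=np.c_[x,np.ones(len(x)),]*c["z_map"].reshape(-1,1); T=c["T_tool_cam"]; Q=P@T[:3,:3].T+T[:3,3]
    m=(Q[:,2]<.03)&(Q[:,2]>-.05)&(c["z_map"].ravel()>0)&(abs(Q[:,1])<.08)
    q=Q[m]; print(f,len(q),"zmax",q[:,2].max() if len(q) else None)
    for a in np.arange(-.04,.02,.008):
        for sg in (-1,1):
            k=q[(q[:,2]>=a)&(q[:,2]<a+.008)&(q[:,1]*sg>0)]
            if len(k)>5: print("  z",a.round(3),sg,len(k),"x",k[:,0].min().round(4),k[:,0].max().round(4),"y",k[:,1].min().round(4),k[:,1].max().round(4))
```

```text
w_pre2 1105 zmax -0.029612450067613066
  z -0.04 -1 204 x -0.0086 0.0117 y -0.0323 -0.0188
  z -0.04 1 195 x -0.0079 0.0115 y 0.0158 0.0298
  z -0.032 -1 29 x -0.0089 0.0109 y -0.0282 -0.0189
  z -0.032 1 28 x -0.0062 0.0111 y 0.016 0.0253
w_pre 1534 zmax -0.029987852714258634
  z -0.04 -1 284 x -0.0084 0.0116 y -0.0591 -0.0451
  z -0.04 1 276 x -0.0086 0.0115 y 0.0423 0.0564
  z -0.032 -1 40 x -0.0092 0.0109 y -0.0549 -0.0454
  z -0.032 1 37 x -0.008 0.0109 y 0.0426 0.0519
w_cha 1528 zmax -0.029703797607536525
  z -0.04 -1 274 x -0.0088 0.0116 y -0.059 -0.0451
  z -0.04 1 277 x -0.0087 0.0119 y 0.0422 0.0563
  z -0.032 -1 43 x -0.0073 0.011 y -0.0541 -0.0454
  z -0.032 1 34 x -0.0045 0.011 y 0.0425 0.0521
```

The cause is in the depth map: the real fingertips are 29.5 mm short of the reported TCP, at tool z = -0.030. So the fingers closed just above the rod. I'll correct for this offset, and stop if a grip comes up empty.

```bash
sed -i 's/^    manip.move_linear(\[\*xy,hi\],rate=.12); manip.dwell(.2)/    assert s["grasp_force"]>2,"empty"\n&/' act.py
python3 - <<'E'
from act import *
b=np.array([-.0015,-.0012]); T=np.array([.6236,.1720]); O=-.0295
pick(np.array([.4628,.1915])+b,.042+O,15,width=.04,hi=.17)
place(T+b,.113+O,width=.035,out=.18,hi=.17)
manip.move_pose([T[0]-.0,T[1],.24],DOWN); manip.dwell(.3); s=manip.state(); c=cams.capture("wrist")
cv2.imwrite("pics/r_pre.png",cv2.resize(c["image"][60:260,130:390],None,fx=2.5,fy=2.5))
P=cloud(c,s); n=np.hypot(P[...,0]-T[0],P[...,1]-T[1])
m=(n<.025)&(P[...,2]>.115)&(P[...,2]<.16); q=P[m]; print("rod",m.sum(),q[:,2].max()); print(q[q[:,2]>q[:,2].max()-.006].mean(0))
E
```

```text
at [0.4618 0.1905 0.0131]
grip 0.009662609274184273 15.000024558976293
lifted 0.009439054203859503 15.000018300488591 [ 0.75  0.83 -1.24]
contact d -0.001 f 5.99 [0.6224 0.1709 0.0835]
clock 56.325
rod 109 0.13814829465433814
[0.62364398 0.17211699 0.13605655]
```

View pics/r_pre.png

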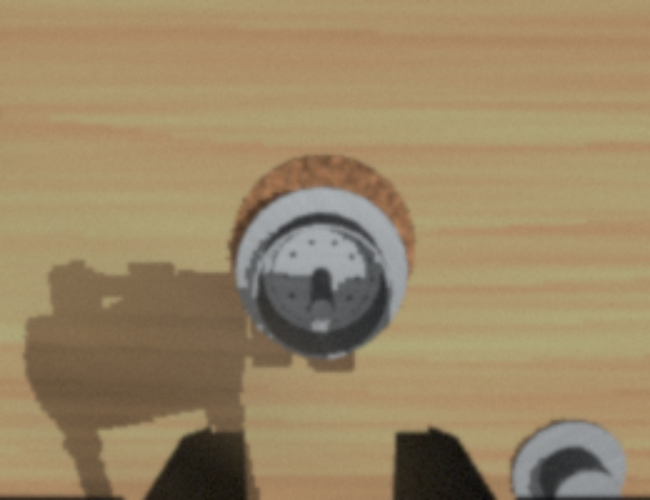

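The press stands seated and upright at the chamber's centre, rod at (320,300). Now the lid.

Run:
```python
from act import *
b=np.array([-.0015,-.0012]); T=np.array([.6236,.1720]); O=-.0295
pick(np.array([.4736,.0074])+b,.014+O,15,width=.07,hi=.15)
place(T+b,.119+O,width=.07,out=.18,hi=.155)
remeasure("r_lid","lid",T,.145,.105)
manip.move_pose([.45,0,.3],DOWN); c=cams.capture("scene")
cv2.imwrite("pics/final.png",np.hstack([cv2.resize(c["image"][190:300,170:310],None,fx=3,fy=3),cv2.resize(c["image"][130:330,90:400],(372,330))]))
print(manip.state()["clock"])
```

```text
at [ 0.4727  0.0062 -0.0149]
grip 0.04203218836511963 14.99997528964741
lifted 0.04228650816326028 15.000123661338876 [ 0.71 -0.44 -1.26]
contact d -0.001 f 6.25 [0.6224 0.1708 0.0895]
clock 69.225
r_lid [0.6238 0.1721] 0.0208 0.0002 0.1442
71.125
```

View pics/final.png

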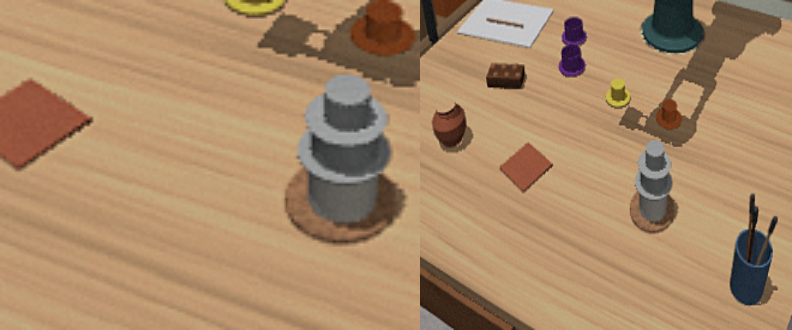

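The dripper stands upright and fully stacked on the round coaster (crop (345,150)). The lid top is at the expected height and centred within 1 mm, and the bystanders are in place.

```bash
python3 -c "
from cell import order
print(order.close_job())"
```

```text
the job is handed in; nothing more can be done
None
```

The dripper is assembled in the order asked on the middle of the round coaster, every part seated and within about 1 mm of centre, and the job was handed in at about 71 s after one missed grip on the press, which I corrected.

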